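Blank off a welded pipe spool for its pressure test

TASK

Close the upright pipe spool for its pressure test: lay the ring that fits its groove (the smaller of the two) into the groove of the upper flange, then lower the blank flange over the two studs so that it sits level on the ring, and last put one washer over each stud, flat down on the blank, ready for the nuts. Leave the large ring, the marker and the chisel where they lie.

Things in the scene. Friction and masses are not known exactly. Their poses are not given: they have to be found in the camera images.
- spool: Fixed upright pipe spool, two 95 mm flanges. Origin on its axis at the table, z up. Upper plate top 68 mm up; on it a raised face 49 mm wide, top 73.5 mm up, with a round groove: centre line radius 17 mm, floor 68 mm up, 6 mm wide at the floor, 10.6 at the mouth, guiding a ring up to 3 mm off centre. Four 16 mm holes 33.25 mm from the axis; those on its +x and -x hold the studs, on its y empty.
- stud_a: Upright 12 mm threaded stud of the spool, 33.25 mm from its axis on the spool's +x side. Origin at the tip of its nose, 118.5 mm above the table (45 mm above the raised face); the top 7 mm taper from 12 to 5 mm. Fixed to the spool.
- stud_b: The other, equal stud, on the spool's -x side. Origin at the tip of its nose, 118.5 mm above the table.
- ring_small: Ring joint gasket that fits the groove: bright steel, 40.5 mm outside, 27.8 inside, 12 mm high, bevelled 1 mm over its lowest and highest 2.4 mm, same upside down, lying flat. Origin at the centre of its underside, z up. Seated, its underside is 68 mm up (groove floor) and its upper 6.5 mm stand above the raised face: grip only its upper half. 0.06 kg.
- blank: Steel blank flange, 95 mm, 0.75 kg, lying nipple up. Origin: centre of underside, z up. 0-5 mm: raised face 49 mm wide, grooved to fit the ring; 5-19: plate with four 16 mm through holes 33.25 mm out on its +x, -x, +y, -y (x pair or y pair may take the studs); 19-53: round nipple 26 mm wide, to grip (fillet in its lowest 3 mm). Seated: on the spool's axis, origin 75.5 mm, plate top 94.5 mm up.
- washer_a: Thick dark steel washer, 28 mm outside, 14 mm bore, 5 mm thick, lying flat. Origin at the centre of its underside. Either washer may go on either stud. 0.02 kg.
- washer_b: Second washer, the same as the first.
- ring_large: Bystander: larger ring of the same kind for another flange, 58.7 mm outside, 42.9 mm inside, 14 mm high; does not fit this groove. Origin at the centre of its underside. Leave it.
- paint_marker: Bystander: paint marker, 136x18x20 mm, lying on the table behind the work. Origin under its middle. Leave it.
- cold_chisel: Bystander: cold chisel, 176x22x21 mm, lying on the table behind the work. Origin under its middle. Leave it.
Things that resemble listed ones, but are neither listed nor needed, are in the scene too. Of the things shaped like the spool, the dark steel one is meant.

How it is judged:
By the outcome, as a careful person would: the job done as asked, in the order asked, and still so for the second after the job is handed in, with the robot touching nothing.
It also fails if it takes over 104 s, if anything falls off the work surface, if the arm or the gripper's body presses on something with over 40 N, if the wrist force passes 120 N, or if a joint passes its speed limit or range.

ROBOT

A 6-joint arm with a two-finger parallel gripper is mounted at the origin on a cart in front of the work surface, level with it; the furniture and walls round the work are solid. World frame = base frame: x ahead of the robot, y to its left, z up, the work surface at z = 0. Lengths are in m, angles in rad, forces in N, time in s.
With the tool pointing down it reaches from about 0.375 to 0.9 m from the base axis. Payload 3.1 kg.
Tool frame: the origin (TCP) lies at the very end of the fingers, on their centre line; the grasp point (between the pads) lies 19 mm behind it; z points along the fingers, y is the line along which they close (so a half turn about z gives the same grasp; the last joint's range is limited). The gripper opens to 85 mm and grips with 20 to 120 N. Pads are 22 mm wide; open, the fingers measure 114 mm over their backs; the gripper's body (76 mm by 85 mm) begins 54 mm behind the grasp point. The pads swing forward as they close: fully open they stand 13 mm farther back than shut.
Start: joints at [1.105, 0.527, 1.433, -0, 1.181, -0.178], TCP at [0.177, 0.599, 0.231] pointing down, gripper open.
Joint ranges: [-3.08, 3.08], [-0.75, 2.2], [0.22, 2.44], [-1.43, 4.57], [0, 2.65], [-2.85, 2.85]. Speed limits (rad/s): [2.79, 2.79, 3.14, 3.14, 3.14, 3.14].

INTERFACE

Orientations are given as a unit quaternion [x, y, z, w].
In Python, from station import sense, snapshot, camera_params, sign_off gives the robot as it stands.
- The arm moves only by the shell command python3 -m handwheel 'ROWS' [OPENING] [FORCE]. ROWS is JSON, a list that holds one entry, the list of rows, each a list of 4 numbers: the shift along the tool's x, y, z in units of 25 mm (1.0 is 25 mm), then the turn about the tool's z in units of 6 degrees (1.0 is 6 degrees). A call has 1 to 20 rows; each row shifts and turns the commanded pose from where the row before left it, along the tool's axes as they then stand; what a row does not reach is not made up. A row lasts 1/8 s, in which the tool goes at most 62.5 mm and 10.7 degrees, less where a joint would pass 70% of its speed; a pose out of reach is approached as far as the arm can. A call is refused whole if a number of a shift passes 1 or a number of a turn 1, either way. A call with a gripper value outside its range is refused whole. OPENING is the finger opening in mm, from 0 to 85.4, set as the call begins (- or left out, the last holds). The fingers move at their own pace and stop on an object; FORCE is the grip in N (left out, the last holds). Time passes only in rows, so rows that do not move let the fingers close. It gives the time, the measured TCP pose, the force, the opening and the grip force at its end, in the units of the state.
- sense(): the state, without advancing time (a new reading comes with each control period).
- snapshot(name): name is "scene" or "side" or "wrist"; returns (picture, depth): 400x640x3 uint8, red, green, blue; 400x640 float32, m along the optical axis (not along the pixel's ray), 0 where there is no reading.
- camera_params(name): a dict with "mtx" (3x3 intrinsics, pixels), "extrinsics" (4x4, takes a point from camera to world coordinates); the wrist camera has in their place "hand_eye" (4x4, takes a point from camera to tool coordinates, whose origin is the TCP and whose axes are the flange's). Camera axes: x right, y up, looking along -z (the intrinsics and any distortion apply to the point x, -y, -z); pixel columns grow to the right and rows downward; lengths in m; the calibration is good to about 2 mm. A picture is of the moment at which its call begins: read the wrist's pose just before it. camera_params takes no time and is no camera call.
- sign_off(): hands the job in; it is judged then, once.
The state is a dict: "t": time; "q": joint angles; "qd": joint speeds; "tau": joint torques, N m; "tcp_pos": TCP position; "tool_rot": TCP orientation; "force": force on the tool from outside, world axes, zero at the start; "ft_torque": the same for the moment, N m; "finger_gap": opening from 0.0 (shut) to 1.0 (fully open); "gripper_force": force on a finger pad.
Only numpy, scipy, OpenCV 4.12 (cv2) and the standard library are available. Lean on these libraries where they do the work, as an engineer would, in place of code of your own. Each camera call takes 0.05 s, during which the arm holds its last target. There are 200 camera calls.

## Working session

There is one attempt and no reset: what is moved stays moved. The work goes in short steps, Python scripts to look and compute and a shell command to move; the robot and the scene stay as the last step left them, time stands still between calls to the robot, and variables do not carry over. Pictures are saved under pics/ and viewed, at most 14 in all, crops included, and the job is handed in when it is done.

```bash
mkdir -p pics; ls; python3 - <<'E'
from station import *
import cv2,numpy as np
np.set_printoptions(precision=4,suppress=True)
print(sense())
for n in ("scene","side","wrist"):
    p,d=snapshot(n); cv2.imwrite(f"pics/{n}0.png",p[:,:,::-1]); np.savez(f"{n}0.npz",p=p,d=d)
    print(n,camera_params(n))
E
```

```text
pics
{'t': 0.0, 'q': array([ 1.1045,  0.5284,  1.4339,  0.    ,  1.1814, -0.1785]), 'qd': array([ 0.0012,  0.0008, -0.0001, -0.0011,  0.0013,  0.0021]), 'tau': array([ -0.0008, -44.2348, -17.8022,  -0.0003,   0.0084,  -0.    ]), 'tcp_pos': array([0.177 , 0.5987, 0.2304]), 'tool_rot': array([ 0.1434,  0.9897, -0.001 , -0.0003]), 'force': array([-0.2426,  0.6178, -0.2173]), 'ft_torque': array([ 0.0386, -0.066 , -0.0116]), 'gripper_force': 0.0, 'finger_gap': 0.9987312253932278}
scene {'mtx': array([[414.0786,   0.    , 324.9316],
       [  0.    , 414.0786, 200.9844],
       [  0.    ,   0.    ,   1.    ]]), 'extrinsics': array([[ 0.641 ,  0.424 , -0.6397, -0.1447],
       [-0.7675,  0.3606, -0.53  , -0.6152],
       [ 0.0059,  0.8308,  0.5566,  0.6574],
       [ 0.    ,  0.    ,  0.    ,  1.    ]])}
side {'mtx': array([[449.6793,   0.    , 315.674 ],
       [  0.    , 449.6793, 200.6949],
       [  0.    ,   0.    ,   1.    ]]), 'extrinsics': array([[ 0.8852,  0.2639, -0.3831,  0.1046],
       [-0.465 ,  0.5286, -0.7102, -0.8787],
       [ 0.0151,  0.8068,  0.5906,  0.7631],
       [ 0.    ,  0.    ,  0.    ,  1.    ]])}
wrist {'mtx': array([[339.8737,   0.    , 315.9069],
       [  0.    , 339.8737, 201.9096],
       [  0.    ,   0.    ,   1.    ]]), 'hand_eye': array([[-0.0013,  0.9481,  0.3179,  0.0824],
       [ 1.    ,  0.0011,  0.0008,  0.0002],
       [ 0.0004,  0.3179, -0.9481, -0.1433],
       [ 0.    ,  0.    ,  0.    ,  1.    ]])}
```

View pics/scene0.png

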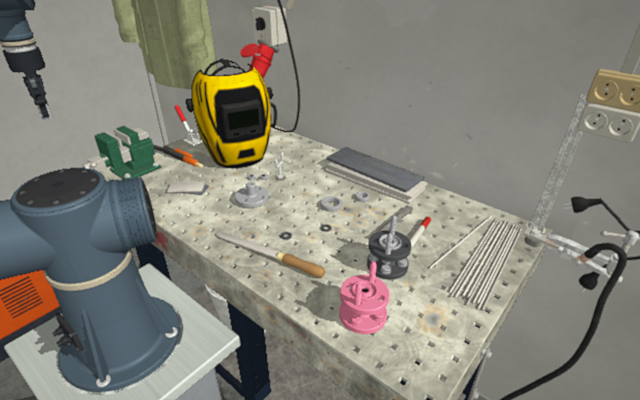

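View pics/side0.png

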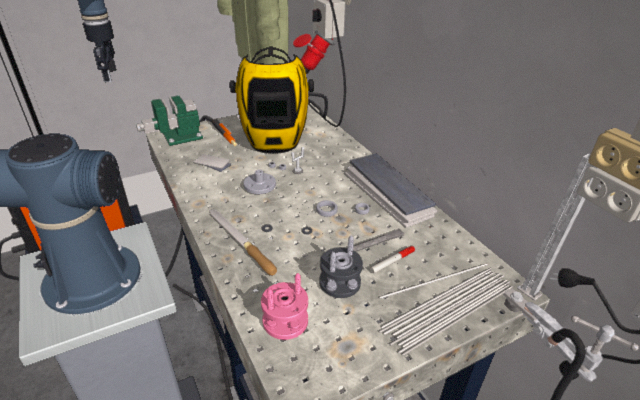

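The scene view shows the blank at (252,193), the rings at (331,203) and (361,196), washers at (285,236) and (325,228), the dark spool at (388,250) and a pink decoy at (365,300). The side view agrees: blank (259,183), large ring (326,208), small ring (361,208), washers (267,228) and (307,230), spool (341,270).

```bash
cat > h.py <<'E'
from station import *
import cv2,numpy as np
from scipy.spatial.transform import Rotation as R
np.set_printoptions(precision=4,suppress=True)
def pose(n,s=None):
    c=camera_params(n)
    if n!="wrist": return c["mtx"],c["extrinsics"]
    T=np.eye(4);T[:3,:3]=R.from_quat(s["tool_rot"]).as_matrix();T[:3,3]=s["tcp_pos"]
    return c["mtx"],T@c["hand_eye"]
def plane(uv,z,K,E):
    uv=np.atleast_2d(np.float64(uv));r=np.c_[(uv[:,0]-K[0,2])/K[0,0],-(uv[:,1]-K[1,2])/K[1,1],-np.ones(len(uv))]@E[:3,:3].T
    return E[:3,3]+r*((z-E[2,3])/r[:,2:])
def proj(P,K,E):
    p=(np.atleast_2d(P)-E[:3,3])@E[:3,:3];return np.c_[K[0,2]-K[0,0]*p[:,0]/p[:,2],K[1,2]+K[1,1]*p[:,1]/p[:,2]]
def cloud(d,K,E):
    v,u=np.mgrid[:d.shape[0],:d.shape[1]]
    return np.stack([(u-K[0,2])/K[0,0]*d,-(v-K[1,2])/K[1,1]*d,-d],-1)@E[:3,:3].T+E[:3,3]
def grab(tag):
    s=sense();p,d=snapshot("wrist");cv2.imwrite(f"pics/{tag}.png",p[:,:,::-1]);np.savez(tag+".npz",p=p,d=d,tr=s["tool_rot"],tp=s["tcp_pos"])
    return s,p,d
E
python3 - <<'E'
from h import *
pts={"scene":dict(blank=(252,193,.02),small=(361,196,.012),large=(331,203,.014),w1=(285,236,.005),w2=(325,228,.005),spool=(390,240,.0735)),
"side":dict(blank=(259,183,.02),large=(326,208,.014),small=(361,208,.012),w1=(267,228,.005),w2=(307,230,.005),spool=(341,257,.0735))}
for n,D in pts.items():
    K,E=pose(n);C=cloud(np.load(n+"0.npz")["d"],K,E)
    for k,(u,v,z) in D.items(): print(n,k,plane((u,v),z,K,E)[0],C[v-6:v+7,u-8:u+9].reshape(-1,3)[:,2].max())
p=cv2.imread("pics/side0.png")
cv2.imwrite("pics/side0c.png",cv2.resize(p[140:310,210:430],None,fx=3.5,fy=3.5,interpolation=cv2.INTER_CUBIC))
E
```

```text
scene blank [0.4849 0.1758 0.02  ] 0.6573524189738448
scene small [ 0.6834 -0.0627  0.012 ] 0.016551686828054857
scene large [ 0.598  -0.0218  0.014 ] 0.018097124965000155
scene w1 [ 0.4189 -0.0188  0.005 ] 0.6573524189738448
scene w2 [ 0.5091 -0.0743  0.005 ] 0.009276365286643107
scene spool [ 0.5005 -0.2694  0.0735] 0.11822755027881826
side blank [0.4782 0.1677 0.02  ] 0.04403449949250926
side large [ 0.6002 -0.0209  0.014 ] 0.7631272591510868
side small [ 0.6884 -0.062   0.012 ] 0.018200572019753114
side w1 [ 0.4253 -0.0175  0.005 ] 0.010656869675514269
side w2 [ 0.5156 -0.072   0.005 ] 0.010868632055396787
side spool [ 0.5039 -0.2619  0.0735] 0.7631272591510868
```

View pics/side0c.png

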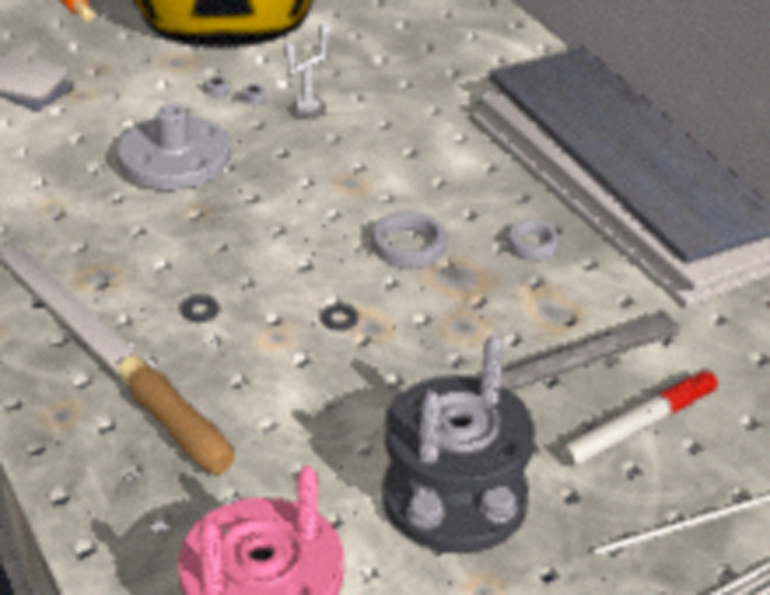

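The crop shows the small ring at (533,238) next to the clearly larger one at (408,238). Below the small ring's row is the dark spool at (460,440), with the pink decoy at (262,555). Washers are at (199,307) and (339,317). The two nuts near (217,85) aren't needed. The small ring and the dark steel spool fit the description. I'll check the obstacle heights before the transit.

```bash
python3 - <<'E'
from h import *
K,E=pose("scene");C=cloud(np.load("scene0.npz")["d"],K,E)
K,E=pose("side");C=np.r_[C.reshape(-1,3),cloud(np.load("side0.npz")["d"],K,E).reshape(-1,3)]
print("max height cm; rows x .2-.9 by .05, cols y -.4..0.75 by .05")
for x in np.arange(.2,.9,.05):
    print("%.2f"%x,*["%3d"%(100*(lambda q:np.percentile(q,98) if len(q)>3 else 0)(C[(C[:,0]>=x)&(C[:,0]<x+.05)&(C[:,1]>=y)&(C[:,1]<y+.05)&(C[:,2]<.6),2])) for y in np.arange(-.4,.75,.05)])
E
```

```text
max height cm; rows x .2-.9 by .05, cols y -.4..0.75 by .05
0.20   0   0   0   0   0   0   0   0   0   0   0   0   0   0   0   0   0   0  51  50  33  32 -82
0.25   0   6   5   0   0   0   0   0   0   0   0   0   0   0   0   0   0   0  13  14  14   0 -59
0.30   7  11   7   0   0   2   2   1   1   1   1   0   0   0   0   1   0   0  13  14  14   0 -84
0.35   6  11   7   0   2   2   2   1   0   0   0   0   0   0   1   1   1   0  13  14  14   0   0
0.40   0   0   0   0   0   0   0   0   0   0   1   2   1   0   1   1   0   0  10  12  12   0   0
0.45   0   7  11   7   0   0   0   0   0   0   2   5   2   0   0   0   2   4   4   3   3   2   0
0.50   0   7  11   7   0   0   0   0   0   0   2   2   2   0  22  27  28  26  20   0   0   0   0
0.55   0   0   2   1   1   0   0   1   1   0   0   7   1  22  27  29  30  29   0   6   5  12   0
0.60   0   0   2   1   2   0   0   1   1   0   0   6   7  22  28  30  31  30   0   3   4  12   0
0.65   0   0   2   1   1   0   1   1   0   0   0   0   0  20  28  30  30  31   0   0   0   0   0
0.70   0   0   1   1   1   0   1   1   1   2   2   0   0   0  26  29  31  31   0   0   0   0   0
0.75   0   0   0   0   3   3   3   3   3   3   3   0   0   0  46  21  32  33   0 -27   0   0   0
0.80   0   0   0   0   3   3   3   3   3   3   3   0   0   0  45  41  43  43  42   0   0   0   0
0.85  58  57  56  55  54  53  52  51  50  49  48  47  46  46  45  45  43  43  43  43  42  42  41
```

```bash
python3 -m handwheel '[[[-1,-0.96,0,0],[-1,-0.96,0,0],[-1,-0.96,0,0],[-1,-0.96,0,0],[-1,-0.96,0,0],[-1,-0.96,0,0],[-1,-0.96,0,0],[-1,-0.96,0,0],[-1,-0.96,0,0],[-0.76,-0.98,0,0],[-0.76,-0.98,0,0],[-0.76,-0.98,0,0],[-0.76,-0.98,0,0],[-0.76,-0.98,0,0],[-0.76,-0.98,0,0],[-0.76,-0.98,0,0],[-0.76,-0.98,0,0],[0,0,0,0]]]'
python3 - <<'E'
from h import *
s,p,d=grab("w1")
K,E=pose("side");q=plane([(332.9,252.3),(350.6,237.1)],.1185,K,E);print(q,q.mean(0),np.linalg.norm(q[1]-q[0]),np.degrees(np.arctan2(*(q[1]-q[0])[[1,0]])))
E
```

```text
t: 2.4
tcp_pos: [0.4228, 0.0958, 0.2313]
tool_rot: [0.145, 0.989, -0.0, 0.0]
force: [-0.3, 0.4, 0.1]
finger_gap: 1.0
gripper_force: 0.0
[[ 0.4698 -0.2821  0.1185]
 [ 0.5285 -0.2572  0.1185]] [ 0.4991 -0.2697  0.1185] 0.06372068132594742 23.061802413808884
```

View pics/w1.png

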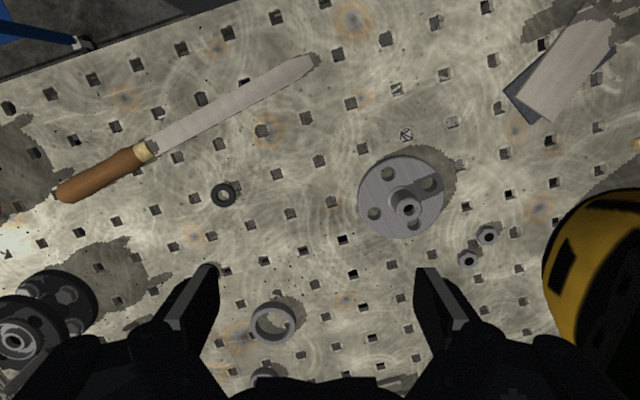

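The picture shows the blank at (400,197), one washer at (222,194), the large ring at (274,322) and the spool at the lower left. Next I'll move over the small ring and turn to the spool's yaw.

```bash
python3 -m handwheel '[[[-1,-0.25,0.2,0],[-1,-0.25,0.2,0],[-1,-0.25,0.2,0],[-1,-0.25,0.2,0],[-1,-0.25,0.2,0],[-1,-0.25,0.2,0],[-1,-0.25,0.2,0],[-1,-0.25,0.2,0],[-1,-0.25,0.2,0],[-1,-0.25,0.2,0],[-1,-0.25,0.2,0],[-0.9,-0.25,0.2,-1],[0,0,0,-1],[0,0,0,-1],[0,0,0,-1],[0,0,0,-1],[0,0,0,-1],[0,0,0,-0.7],[0,0,0,0],[0,0,0,0]]]'
python3 - <<'E'
from h import *
s,p,d=grab("w2");print(s["q"],s["tcp_pos"])
K,E=pose("wrist",s);C=cloud(d,K,E)
m=((C[...,2]>.007)&(C[...,2]<.05)&(d>0)).astype(np.uint8)
n,l,st,c=cv2.connectedComponentsWithStats(m)
for i in range(1,n):
    if st[i,4]>80: print(c[i],st[i],C[l==i].mean(0),C[l==i].max(0),C[l==i].min(0))
E
```

```text
t: 4.95
tcp_pos: [0.6863, -0.0589, 0.1708]
tool_rot: [-0.205, 0.979, 0.0, -0.0]
force: [-0.6, -0.8, -0.7]
finger_gap: 0.997
gripper_force: 0.0
[-0.2475  0.6787  1.3137 -0.      1.1494 -2.2317] [ 0.6863 -0.0589  0.1708]
[97.7678 61.0352] [  82    0   34  126 3066] [ 0.6636 -0.2621  0.0158] [ 0.7163 -0.2503  0.0222] [ 0.614  -0.2775  0.007 ]
[185.2415  85.2418] [ 149    0   74  171 3929] [ 0.6544 -0.1922  0.0144] [ 0.7285 -0.1829  0.0194] [ 0.5803 -0.2042  0.007 ]
[626.3356  84.6842] [ 608   31   32  100 2166] [0.5057 0.1433 0.0162] [0.5297 0.1841 0.0216] [0.4652 0.1271 0.007 ]
[398.6255 115.34  ] [ 364   81   69   70 1888] [ 0.603  -0.0173  0.0138] [0.6331 0.0122 0.0168] [ 0.5749 -0.0461  0.007 ]
[311.5105 186.1619] [290 165  44  43 809] [ 0.6913 -0.0607  0.012 ] [ 0.7117 -0.04    0.0146] [ 0.6721 -0.0805  0.007 ]
[289.9833 296.8504] [  136   196   297   202 29950] [ 0.798  -0.0349  0.03  ] [0.8693 0.1221 0.0367] [ 0.7444 -0.1805  0.007 ]
[604.7034 226.5681] [575 198  65  67 998] [0.615  0.2004 0.0241] [0.6419 0.2395 0.05  ] [0.5787 0.1872 0.007 ]
[ 64.5569 307.5686] [   0  268  151   74 4805] [ 0.899  -0.2364  0.0282] [ 0.9015 -0.1607  0.05  ] [ 0.8969 -0.3168  0.007 ]
[244.0081 365.7166] [ 199  339  126   49 2481] [ 0.8993 -0.0484  0.0249] [0.9012 0.0451 0.05  ] [ 0.8971 -0.0976  0.007 ]
```

View pics/w2.png

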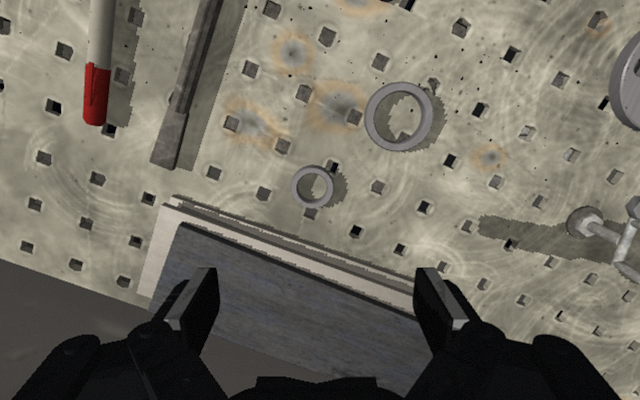

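The ring at (311,186) measures 40 mm and is 12 mm high, so it is the small one, at (0.6916, -0.0605). The larger one is at (398,115). I'll close the fingers partway, come down, and measure where the tips stand.

```bash
python3 -m handwheel '[[[-0.17,-0.14,0,0],[0,0,1,0],[0,0,1,0],[0,0,1,0],[0,0,1,0],[0,0,0,0],[0,0,0,0]]]' 52 30
python3 - <<'E'
from h import *
T=camera_params("wrist")
for f in ("w2",None):
    if f: z=np.load(f+".npz");d=z["d"]
    else: s,p,d=grab("w3")
    C=cloud(d,T["mtx"],T["hand_eye"])
    m=(d>0)&(d<.19)&(abs(C[...,1])<.07)&(C[...,2]>-.06)&(abs(C[...,0])<.03)
    for sg in (1,-1):
        q=C[m&(sg*C[...,1]>0)]; print(f,len(q),"tip z",np.percentile(q[:,2],[95,99]) if len(q) else 0, "inner y",np.percentile(abs(q[:,1]),[1,5]), "x",q[:,0].min(),q[:,0].max())
K,E=pose("wrist",s);C=cloud(d,K,E);q=C[(C[...,2]>.007)&(C[...,2]<.02)&(np.hypot(C[...,0]-.6916,C[...,1]+.0605)<.027)]
print(s["tcp_pos"],q.min(0),q.max(0),(q.min(0)+q.max(0))/2)
E
```

```text
t: 5.88
tcp_pos: [0.6921, -0.0609, 0.0722]
tool_rot: [-0.205, 0.979, -0.0, 0.001]
force: [0.4, -0.9, 0.8]
finger_gap: 0.609
gripper_force: 0.0
w2 4130 tip z [-0.0192 -0.0153] inner y [0.0426 0.0428] x -0.010971356771170324 0.014814112703495044
w2 4121 tip z [-0.0193 -0.0152] inner y [0.042  0.0421] x -0.011049371923127091 0.014921615216872741
None 6734 tip z [-0.0144 -0.0079] inner y [0.0261 0.0263] x -0.011815972128131902 0.015225268203921186
None 6656 tip z [-0.0144 -0.0079] inner y [0.0254 0.0256] x -0.012647006251710669 0.015178250334287671
[ 0.6921 -0.0609  0.0722] [ 0.672  -0.0802  0.007 ] [ 0.7119 -0.0402  0.015 ] [ 0.692  -0.0602  0.011 ]
```

```bash
python3 -m handwheel '[[[0,0.02,0.8,0],[0,0,0.8,0],[0,0,0.8,0],[0,0,0.37,0],[0,0,0,0]]]' 52 30; python3 -m handwheel '[[[0,0,0,0],[0,0,0,0],[0,0,0,0],[0,0,0,0]]]' 36 40;python3 -m handwheel '[[[0,0,-0.5,0],[0,0,-1,0],[0,0,-1,0],[0,0,-1,0],[0,0,-1,0],[0,0,-1,0],[0,0,0,0]]]'
python3 - <<'E'
from h import *
T=camera_params("wrist");s,p,d=grab("w4")
C=cloud(d,T["mtx"],T["hand_eye"]);m=(d>0)&(d<.2)&(abs(C[...,1])<.023)&(C[...,2]>-.06)&(C[...,2]<.03)&(abs(C[...,0])<.03)
cv2.imwrite("pics/w4c.png",cv2.resize(p[200:330,200:430,::-1],None,fx=3,fy=3))
for zz in np.arange(-.02,.02,.002):
    q=C[m&(abs(C[...,2]-zz)<.001)];print("%.3f"%zz,len(q),q.min(0) if len(q) else "",q.max(0) if len(q) else "")
E
```

```text
t: 6.55
tcp_pos: [0.6901, -0.06, 0.0005]
tool_rot: [-0.205, 0.979, 0.001, -0.001]
force: [0.2, 0.2, -0.6]
finger_gap: 0.608
gripper_force: 0.0
t: 7.05
tcp_pos: [0.6913, -0.0602, 0.0025]
tool_rot: [-0.205, 0.979, -0.0, 0.0]
force: [-0.3, 0.1, 1.7]
finger_gap: 0.443
gripper_force: 40.3
t: 7.92
tcp_pos: [0.6929, -0.0606, 0.1429]
tool_rot: [-0.205, 0.979, -0.001, 0.003]
force: [-0.2, 0.4, -0.4]
finger_gap: 0.451
gripper_force: 40.3
-0.020 118 [-0.01  -0.023 -0.021] [ 0.0124  0.0227 -0.019 ]
-0.018 100 [-0.008  -0.0228 -0.019 ] [ 0.0124  0.023  -0.017 ]
-0.016 113 [-0.0105 -0.023  -0.017 ] [ 0.0125  0.023  -0.015 ]
-0.014 107 [-0.0099 -0.0229 -0.015 ] [ 0.0121  0.0228 -0.013 ]
-0.012 172 [-0.019  -0.0229 -0.013 ] [ 0.0184  0.0227 -0.011 ]
-0.010 2343 [-0.021  -0.0227 -0.011 ] [ 0.019   0.0228 -0.009 ]
-0.008 733 [-0.0205 -0.0229 -0.009 ] [ 0.0194  0.0225 -0.007 ]
-0.006 355 [-0.0165 -0.0227 -0.007 ] [ 0.0192  0.0229 -0.005 ]
-0.004 312 [-0.0156 -0.0188 -0.005 ] [ 0.0192  0.0195 -0.003 ]
-0.002 277 [-0.0161 -0.0189 -0.003 ] [ 0.0192  0.0194 -0.001 ]
-0.000 113 [-0.0156 -0.0148 -0.001 ] [0.019  0.0168 0.0009]
0.002 17 [-0.0166 -0.0112  0.001 ] [0.018  0.0109 0.0025]
0.004 1 [-0.0155 -0.0065  0.0032] [-0.0155 -0.0065  0.0032]
0.006 0  
0.008 0  
0.010 0  
0.012 0  
0.014 0  
0.016 0  
0.018 0
```

View pics/w4c.png

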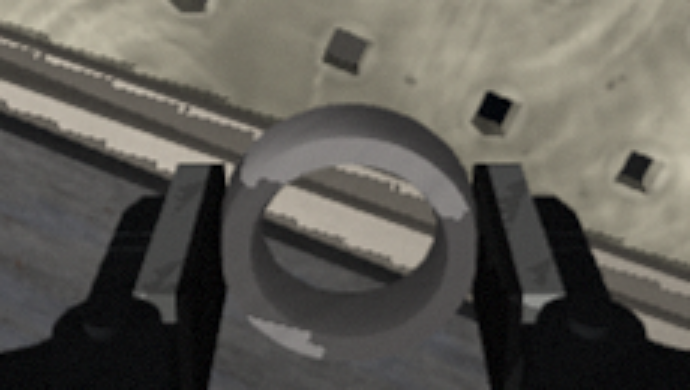

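The ring is held level and centred between the pads, with its underside about 2 mm past the TCP. Next I'll move beside the spool to measure it.

```bash
python3 -m handwheel '[[[1,-0.56,-0.2,0],[1,-0.56,-0.2,0],[1,-0.56,-0.2,0],[1,-0.56,-0.2,0],[1,-0.56,-0.2,0],[1,-0.56,-0.2,0],[1,-0.56,-0.2,0],[1,-0.56,-0.2,0],[0,0,0,0],[0,0,0,0],[0,0,0,0]]]'
python3 - <<'E'
from h import *
s,p,d=grab("w5");K,E=pose("wrist",s);C=cloud(d,K,E);print(s["tcp_pos"])
Z=C[...,2];near=(np.hypot(C[...,0]-.5,C[...,1]+.268)<.07)&(d>0)
m=((Z>.10)&(Z<.135)&near).astype(np.uint8);n,l,st,c=cv2.connectedComponentsWithStats(m)
for i in range(1,n):
    if st[i,4]>20: print("stud",c[i],st[i],C[l==i].mean(0),C[l==i].max(0)[2], C[(l==i)&(Z>C[l==i][:,2].max()-.004)].mean(0))
q=C[near&(Z>.0715)&(Z<.0765)];print("face",len(q),q.min(0),q.max(0),np.median(q,0))
q=C[near&(Z>.064)&(Z<.0715)];print("plate",len(q),q.min(0),q.max(0),np.median(q,0))
x0,y0=np.int32(proj([.5,-.268,.08],K,E)[0]);print(x0,y0)
y1=max(0,y0-100);x1=max(0,x0-130);cv2.imwrite("pics/w5c.png",cv2.resize(p[y1:y1+200,x1:x1+260,::-1],None,fx=3,fy=3));print(x1,y1)
E
```

```text
t: 9.35
tcp_pos: [0.5531, -0.2421, 0.1789]
tool_rot: [-0.206, 0.979, 0.001, -0.0]
force: [-0.8, 0.0, -1.0]
finger_gap: 0.447
gripper_force: 40.3
[ 0.5531 -0.2421  0.1789]
stud [308.7961  66.719 ] [299  56  21  23 363] [ 0.4688 -0.2829  0.1159] 0.1205121790928872 [ 0.4686 -0.2831  0.1185]
stud [310.7043 176.5366] [302 166  19  22 328] [ 0.5274 -0.2564  0.114 ] 0.12035542023207646 [ 0.5285 -0.2559  0.1184]
face 1618 [ 0.4696 -0.2938  0.0715] [ 0.5278 -0.2453  0.0763] [ 0.4986 -0.2698  0.0737]
plate 10350 [ 0.4512 -0.3169  0.064 ] [ 0.546  -0.2222  0.0715] [ 0.4956 -0.2708  0.0686]
311 123
181 23
```

View pics/w5c.png

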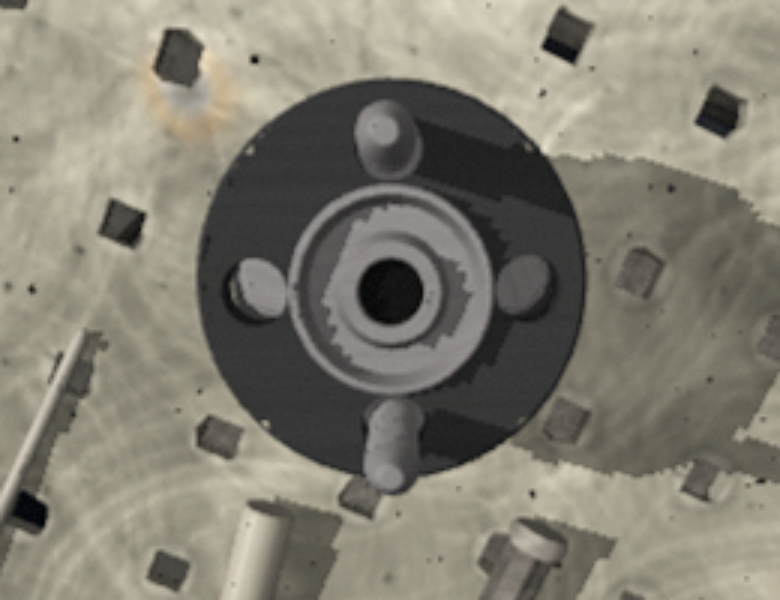

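The crop shows the spool square on, with stud tips at full-image pixels (309,66) and (312,182) and an empty groove between them. The plate centre and the stud midpoint agree on an axis at (0.4986, -0.2696). The studs are 65.8 mm apart at a yaw of about 24.4°.

```bash
python3 -m handwheel '[[[0.83,-0.05,0,0],[0.83,-0.05,0,0],[0.82,-0.04,0,-0.1],[0,0,0.6,0],[0,0,0.6,0],[0,0,0.6,0],[0,0,0.6,0],[0,0,0.6,0],[0,0,0.3,0],[0,0,0.3,0],[0,0,0,0],[0,0,0,0]]]'; python3 -m handwheel '[[[0,0,0.1,0],[0,0,0.1,0],[0,0,0.1,0],[0,0,0.1,0],[0,0,0,0],[0,0,0,0]]]'
```

```text
t: 10.9
tcp_pos: [0.4978, -0.2715, 0.0899]
tool_rot: [-0.211, 0.978, -0.0, 0.0]
force: [0.7, 0.1, -0.7]
finger_gap: 0.453
gripper_force: 40.3
t: 11.65
tcp_pos: [0.4976, -0.2713, 0.0795]
tool_rot: [-0.211, 0.978, -0.0, 0.0]
force: [-1.3, -0.2, -0.0]
finger_gap: 0.449
gripper_force: 40.3
```

```bash
python3 -m handwheel '[[[-0.02,0.04,0.1,0],[0,0,0.1,0],[0,0,0,0],[0,0,0,0]]]'; python3 -m handwheel '[[[0,0,0.1,0],[0,0,0.06,0],[0,0,0,0],[0,0,0,0]]]'
```

```text
t: 12.15
tcp_pos: [0.4976, -0.2702, 0.0745]
tool_rot: [-0.211, 0.978, 0.0, -0.0]
force: [0.9, 0.3, -0.7]
finger_gap: 0.446
gripper_force: 40.3
t: 12.65
tcp_pos: [0.4978, -0.2704, 0.0723]
tool_rot: [-0.211, 0.978, -0.001, 0.0]
force: [-1.9, 1.4, 11.3]
finger_gap: 0.449
gripper_force: 46.6
```

```bash
python3 -m handwheel '[[[0,0,0,0],[0,0,0,0],[0,0,0,0]]]' 50; python3 -m handwheel '[[[0,0,-0.6,0],[0,0,-0.8,0],[0,0,-0.8,0],[0,0,-0.8,0],[0,0,-0.8,0],[-0.8,0,0,0],[-0.8,0,0,0],[-0.8,0,0,0],[0,0,0,0],[0,0,0,0]]]' 85
python3 - <<'E'
from h import *
s,p,d=grab("w6");K,E=pose("wrist",s);C=cloud(d,K,E);print(s["tcp_pos"])
Z=C[...,2];r=np.hypot(C[...,0]-.4986,C[...,1]+.2696);b=(r<.0225)&(d>0)&(Z>.0755)&(Z<.09)
q=C[b];print("ring",len(q),q.min(0),q.max(0),(q.min(0)+q.max(0))/2,"top z pct",np.percentile(q[:,2],[25,50,75]))
A=np.c_[q[:,:2]-q[:,:2].mean(0),np.ones(len(q))];t=abs(q[:,2]-np.median(q[:,2]))<.004;print("tilt deg",np.degrees(np.linalg.lstsq(A[t],q[t,2],rcond=None)[0][:2]))
f=C[(r<.026)&(r>.022)&(Z>.0715)&(Z<.0755)&(d>0)];print("face z",np.median(f[:,2]),len(f))
x0,y0=np.int32(proj([.4986,-.2696,.08],K,E)[0]);y1=max(0,y0-80);x1=x0-100
cv2.imwrite("pics/w6c.png",cv2.resize(p[y1:y1+160,x1:x1+200,::-1],None,fx=3,fy=3))
E
```

```text
t: 13.02
tcp_pos: [0.4975, -0.2701, 0.0702]
tool_rot: [-0.211, 0.978, 0.0, -0.0]
force: [0.0, 0.1, -0.9]
finger_gap: 0.583
gripper_force: 0.0
t: 14.28
tcp_pos: [0.5519, -0.245, 0.1648]
tool_rot: [-0.211, 0.977, 0.001, -0.001]
force: [-0.4, -0.9, -0.0]
finger_gap: 0.995
gripper_force: 0.0
[ 0.5519 -0.245   0.1648]
ring 1626 [ 0.4788 -0.2898  0.0755] [ 0.519  -0.2476  0.0828] [ 0.4989 -0.2687  0.0792] top z pct [0.0797 0.0804 0.0809]
tilt deg [-0.0277  0.0366]
face z 0.07394508861242961 798
```

View pics/w6c.png

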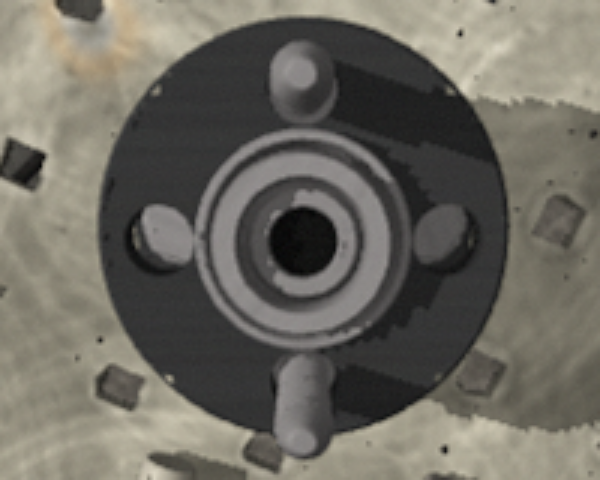

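The ring sits level in the groove: its top is at 80 mm and it is concentric in the picture. Next is the blank. I'll take its centre and hole angle from picture w1, and the washers too if they show.

```bash
cat > blank.py <<'E'
from h import *
import sys
z=np.load(sys.argv[1]+".npz");p,d=z["p"],z["d"];s=dict(tool_rot=z["tr"],tcp_pos=z["tp"])
K,E=pose("wrist",s);C=cloud(d,K,E);Z=C[...,2]
g=(d>0)&(np.hypot(C[...,0]-.482,C[...,1]-.172)<.08)
pl=g&(Z>.014)&(Z<.024);P=C[pl]
hull=cv2.convexHull(proj(P,K,E).astype(np.float32)[:,None])
hw=plane(hull[:,0],.019,K,E)[:,:2].astype(np.float32)
(c,r)=cv2.minEnclosingCircle(hw);c=np.median(P[:,:2],0)*0+np.array(c);print("plate centre",c,"r",r,"z",np.median(P[:,2]))
nq=C[g&(Z>.045)&(Z<.062)];print("nipple top",len(nq),nq[:,:2].min(0),nq[:,:2].max(0),(nq[:,:2].min(0)+nq[:,:2].max(0))/2,np.median(nq[:,2]))
m=np.zeros(d.shape,np.uint8);cv2.drawContours(m,[np.int32(proj(np.c_[c+.044*np.c_[np.cos(np.arange(0,6.3,.1)),np.sin(np.arange(0,6.3,.1))],np.full(63,.019)],K,E))],-1,1,-1)
h=((m>0)&(Z<.015)&(d>0)).astype(np.uint8);n,l,st,cc=cv2.connectedComponentsWithStats(h)
for i in range(1,n):
    if st[i,4]>15:
        w=plane([cc[i]],.014,K,E)[0][:2]-c;print("hole",cc[i],st[i,4],"r",np.hypot(*w),"ang",np.degrees(np.arctan2(w[1],w[0])),"mod90",np.degrees(np.arctan2(w[1],w[0]))%90)
E
python3 blank.py w1
```

```text
plate centre [0.4807 0.1754] r 0.048084430396556854 z 0.019452122165170033
nipple top 496 [0.4684 0.1628] [0.4941 0.1884] [0.4812 0.1756] 0.053033941023983955
hole [386.9592 172.6599] 147 r 0.031288894734451365 ang -167.49000917193658 mod90 12.509990828063422
hole [427.8889 183.7704] 135 r 0.0339059436045083 ang 99.08502434421551 mod90 9.085024344215512
hole [373.2913 212.2205] 127 r 0.03333529087004081 ang -72.94891929320633 mod90 17.05108070679367
hole [412.9485 223.1546] 97 r 0.03675377823235365 ang 13.157437860094372 mod90 13.157437860094372
```

```bash
python3 -m handwheel '[[[-0.26,0.97,-0.08,0],[-0.26,0.97,-0.08,0],[-0.26,0.97,-0.08,0],[-0.26,0.97,-0.08,0],[-0.26,0.97,-0.08,0],[-0.26,0.97,-0.08,0],[-0.26,0.97,-0.08,0],[-0.26,0.97,-0.08,0],[-0.26,0.97,-0.08,0],[-0.26,0.97,-0.08,0],[-0.26,0.97,-0.08,0],[-0.26,0.97,-0.08,0],[-0.26,0.97,-0.08,0],[-0.26,0.97,-0.08,0],[-0.26,0.97,-0.08,0],[-0.26,0.97,-0.08,0],[-0.26,0.97,-0.08,0.95],[0,0,0,0.95],[0,0,0,0],[0,0,0,0]]]' 60
python3 - <<'E'
from h import *
s,p,d=grab("w7");print(s["tcp_pos"],s["q"])
E
python3 blank.py w7
```

```text
t: 16.82
tcp_pos: [0.4828, 0.176, 0.1997]
tool_rot: [-0.113, 0.994, -0.0, 0.0]
force: [0.7, 0.4, 0.7]
finger_gap: 0.705
gripper_force: 0.0
[0.4828 0.176  0.1997] [ 0.1319  0.4229  1.7428 -0.      0.9758 -1.6659]
plate centre [0.4811 0.1753] r 0.04769698530435562 z 0.01954202282620654
nipple top 596 [0.4684 0.1625] [0.4943 0.1882] [0.4814 0.1753] 0.05327264857468422
hole [315.2297 140.5215] 209 r 0.03247908205082406 ang -167.00746223085412 mod90 12.992537769145883
hole [281.4946 174.6935] 186 r 0.03361841623527192 ang -74.83720502935489 mod90 15.162794970645109
hole [349.0939 174.5746] 181 r 0.03362498109093409 ang 100.926857954135 mod90 10.926857954135002
hole [315.3836 206.478 ] 159 r 0.03477767041086774 ang 13.068416836258832 mod90 13.068416836258832
```

View pics/w7.png

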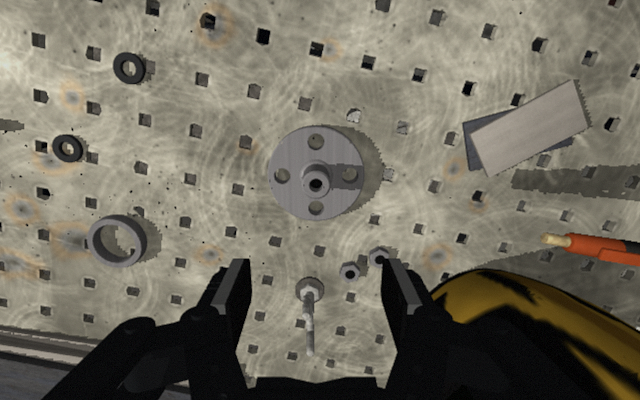

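The picture shows the blank at (316,172) with its holes lined up on the tool axes (13.0°). The washers are at (129,68) and (67,148), the large ring is at (117,240), and the fork and helmet are clear of the grasp. Gripping the nipple now.

```bash
python3 -m handwheel '[[[0.07,-0.01,0.9,0],[0,0,0.9,0],[0,0,0.9,0],[0,0,0.9,0],[0,0,0.9,0],[0,0,0.9,0],[0,0,0.9,0],[0,0,0.5,0],[0,0,0.25,0],[0,0,0,0],[0,0,0,0]]]' 50; python3 -m handwheel '[[[0,0,0,0],[0,0,0,0],[0,0,0,0],[0,0,0,0],[0,0,0,0]]]' 20 110
```

```text
t: 18.25
tcp_pos: [0.4821, 0.1752, 0.0239]
tool_rot: [-0.112, 0.994, 0.0, 0.001]
force: [-1.2, 0.4, 0.4]
finger_gap: 0.587
gripper_force: 0.0
t: 18.88
tcp_pos: [0.4819, 0.1754, 0.0242]
tool_rot: [-0.112, 0.994, 0.0, 0.001]
force: [-0.2, 0.4, 5.4]
finger_gap: 0.275
gripper_force: 107.6
```

```bash
python3 -m handwheel '[[[0,0,-0.4,0],[0,0,-0.8,0],[0,0,-0.9,0],[0,0,-0.9,0],[0,0,-0.9,0],[0,0,-0.9,0],[0,0,-0.9,0],[0,0,-0.9,0],[0,0,-0.6,0],[0,0,0,-0.95],[0,0,0,-0.95],[0,0,0,0],[0,0,0,0]]]'
cat > held.py <<'E'
from h import *
s,p,d=grab("w8");T=camera_params("wrist");C=cloud(d,T["mtx"],T["hand_eye"]);g=(d>0)&(np.hypot(C[...,0],C[...,1])<.06)
print(s["tcp_pos"],"axis deg",np.degrees(R.from_quat(s["tool_rot"]).as_euler("ZYX")))
pl=g&(C[...,2]>.000)&(C[...,2]<.012)&(np.hypot(C[...,0],C[...,1])>.018);P=C[pl];zt=np.median(P[:,2]);print("plate z",zt)
A=np.c_[P[:,:2],np.ones(len(P))];t=abs(P[:,2]-zt)<.003;print("tilt deg",np.degrees(np.linalg.lstsq(A[t],P[t,2],rcond=None)[0][:2]))
hw=cv2.convexHull(P[t][:,:2].astype(np.float32));print("circle",cv2.minEnclosingCircle(hw),"bbox",P[t][:,:2].min(0),P[t][:,:2].max(0))
Zr=C[...,2]-zt;h=(g&(np.hypot(C[...,0],C[...,1])<.043)&(Zr>.004)).astype(np.uint8)|((np.hypot(C[...,0],C[...,1])<.043)&(d==0)).astype(np.uint8)
n,l,st,cc=cv2.connectedComponentsWithStats(h)
K,E=T["mtx"],T["hand_eye"]
for i in range(1,n):
    if st[i,4]>30:
        q=proj([[0,0,0]],K,E);u=cc[i];r=np.r_[(u[0]-K[0,2])/K[0,0],-(u[1]-K[1,2])/K[1,1],-1]@E[:3,:3].T;w=E[:3,3]+r*((zt+.003-E[2,3])/r[2]);print("hole",u,st[i,4],w,np.hypot(*w[:2]),np.degrees(np.arctan2(w[1],w[0]))%90)
cv2.imwrite("pics/w8c.png",p[60:360,150:480,::-1])
for f in ("w5","w6"):
    z=np.load(f+".npz");K,E=pose("wrist",dict(tool_rot=z["tr"],tcp_pos=z["tp"]));D=cloud(z["d"],K,E);Z=D[...,2]
    m=((np.hypot(D[...,0]-.4986,D[...,1]+.2696)<.05)&(z["d"]>0)&(Z>.1165)&(Z<.1215)).astype(np.uint8);n,l,st,c=cv2.connectedComponentsWithStats(m)
    k=[D[l==i].mean(0) for i in range(1,n) if st[i,4]>15];print(f,k,np.mean(k,0))
    if len(k)==2: v=k[1]-k[0];print(np.degrees(np.arctan2(v[1],v[0])),np.hypot(*v[:2]))
E
python3 held.py
```

```text
t: 20.5
tcp_pos: [0.4811, 0.175, 0.2029]
tool_rot: [-0.21, 0.978, 0.0, -0.001]
force: [0.3, -0.5, -7.1]
finger_gap: 0.27
gripper_force: 108.3
[0.4811 0.175  0.2029] axis deg [-155.771    -0.0721  179.9794]
plate z 0.004767437769639657
tilt deg [-0.0079 -0.0812]
circle ((-0.00012332382902968675, 0.00010754938557511196), 0.04812009632587433) bbox [-0.0478 -0.0473] [0.0477 0.0479]
hole [317.1905 106.5595] 84 [0.0746 0.0011 0.0078] 0.07459774972973507 0.8605665541979411
hole [316.1889 151.0636] 2250 [0.0554 0.0007 0.0078] 0.05544354096396811 0.6941759652742074
hole [315.2402 198.6321] 791 [0.0331 0.0002 0.0078] 0.03312052595658254 0.3558773175938526
hole [385.6376 266.3484] 287 [-0.0025  0.0354  0.0078] 0.03546003606919873 4.113377630241786
hole [245.0854 266.7331] 281 [-0.0027 -0.035   0.0078] 0.03509732411314138 85.60556225139963
w5 [array([ 0.4686, -0.2831,  0.1185]), array([ 0.5286, -0.2559,  0.1185])] [ 0.4986 -0.2695  0.1185]
24.4023336451651 0.06584156227712841
w6 [array([ 0.4687, -0.283 ,  0.1185]), array([ 0.5287, -0.2559,  0.1184])] [ 0.4987 -0.2695  0.1184]
24.337710662800365 0.06586398628570185
```

View pics/w8c.png

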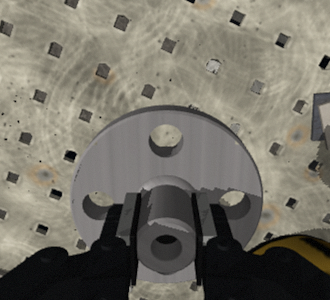

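The blank hangs level and centred on the TCP, with its holes on the tool axes: the front hole is at crop (165,140) and the side holes at (98,205) and (233,205). I'll carry it over the spool now.

```bash
python3 -m handwheel '[[[0.39,-0.97,0,0],[0.39,-0.97,0,0],[0.39,-0.97,0,0],[0.39,-0.97,0,0],[0.39,-0.97,0,0],[0.39,-0.97,0,0],[0.39,-0.97,0,0],[0.39,-0.97,0,0],[0.39,-0.97,0,0],[0.39,-0.97,0,0],[0.39,-0.97,0,0],[0.39,-0.97,0,0],[0.39,-0.97,0,0],[0.39,-0.97,0,0],[0.39,-0.97,0,0],[0.39,-0.97,0,0],[0.39,-0.97,0,0],[0,0,0,0],[0,0,0,0],[0,0,0,0]]]'
python3 - <<'E'
from h import *
a=[]
for _ in range(4):
    s=sense();a.append(s["tcp_pos"]);snapshot("wrist")
a=np.array(a);print(a,a.mean(0));M=R.from_quat(s["tool_rot"]).as_matrix();print((M.T@(np.r_[.4986,-.2695,.2]-a.mean(0)))/.025,s["q"],R.from_quat(s["tool_rot"]).as_euler("ZYX",True))
E
```

```text
t: 23.05
tcp_pos: [0.4999, -0.2679, 0.2031]
tool_rot: [-0.211, 0.978, 0.001, -0.0]
force: [-0.5, 0.4, -6.6]
finger_gap: 0.272
gripper_force: 108.9
[[ 0.4999 -0.2679  0.2031]
 [ 0.5001 -0.2679  0.2032]
 [ 0.5002 -0.2681  0.2033]
 [ 0.5003 -0.2681  0.2033]] [ 0.5001 -0.268   0.2032]
[ 0.0799 -0.0291  0.129 ] [-0.6889  0.4851  1.6081  0.0001  1.0487 -2.6848] [-155.6431   -0.0049  179.981 ]
```

```bash
python3 -m handwheel '[[[0.08,-0.03,0.4,0],[0,0,0.6,0],[0,0,0.6,0],[0,0,0.6,0],[0,0,0.2,0],[0,0,0,0],[0,0,0,0]]]'; python3 -m handwheel '[[[0,0,0.2,0],[0,0,0.2,0],[0,0,0.2,0],[0,0,0,0]]]';  python3 -m handwheel '[[[0,0,0.2,0],[0,0,0.2,0],[0,0,0.2,0],[0,0,0,0]]]'
```

```text
t: 24.12
tcp_pos: [0.4992, -0.2707, 0.1438]
tool_rot: [-0.211, 0.978, -0.001, 0.0]
force: [-0.2, -0.2, -6.4]
finger_gap: 0.274
gripper_force: 109.0
t: 24.62
tcp_pos: [0.4984, -0.27, 0.1277]
tool_rot: [-0.211, 0.978, 0.001, -0.0]
force: [-0.3, 0.3, -6.6]
finger_gap: 0.271
gripper_force: 109.0
t: 25.12
tcp_pos: [0.4984, -0.2701, 0.1127]
tool_rot: [-0.211, 0.978, 0.001, -0.0]
force: [-0.8, -0.0, -7.3]
finger_gap: 0.269
gripper_force: 109.0
```

```bash
python3 -m handwheel '[[[0,0,0.15,0],[0,0,0.15,0],[0,0,0.1,0],[0,0,0.04,0],[0,0,0,0]]]';  python3 -m handwheel '[[[0,0,0.04,0],[0,0,0.04,0],[0,0,0,0],[0,0,0,0]]]'
```

```text
t: 25.75
tcp_pos: [0.4987, -0.2704, 0.1022]
tool_rot: [-0.211, 0.978, 0.0, -0.0]
force: [-0.2, -0.5, -6.3]
finger_gap: 0.276
gripper_force: 109.0
t: 26.25
tcp_pos: [0.4988, -0.2704, 0.1003]
tool_rot: [-0.211, 0.978, -0.0, -0.0]
force: [0.3, -1.1, -6.9]
finger_gap: 0.274
gripper_force: 108.6
```

```bash
python3 -m handwheel '[[[0,0,0.04,0],[0,0,0.03,0],[0,0,0,0],[0,0,0,0]]]';  python3 -m handwheel '[[[0,0,0.02,0],[0,0,0.02,0],[0,0,0,0],[0,0,0,0]]]'
```

```text
t: 26.75
tcp_pos: [0.4989, -0.2705, 0.0997]
tool_rot: [-0.211, 0.978, -0.0, 0.0]
force: [-2.2, 1.3, 5.8]
finger_gap: 0.272
gripper_force: 110.1
t: 27.25
tcp_pos: [0.4989, -0.2704, 0.0997]
tool_rot: [-0.211, 0.978, -0.001, 0.0]
force: [-3.6, 2.4, 11.9]
finger_gap: 0.273
gripper_force: 110.9
```

```bash
python3 -m handwheel '[[[0,0,0,0],[0,0,0,0],[0,0,0,0]]]' 45; python3 -m handwheel '[[[0,0,-0.4,0],[0,0,-0.8,0],[0,0,-0.9,0],[0,0,-0.9,0],[0,0,-0.9,0],[-0.8,0,0,0],[-0.8,0,0,0],[-0.8,0,0,0],[0,0,0,0],[0,0,0,0]]]'
python3 - <<'E'
from h import *
s,p,d=grab("w9");K,E=pose("wrist",s);C=cloud(d,K,E);Z=C[...,2];print(s["tcp_pos"])
r=np.hypot(C[...,0]-.4986,C[...,1]+.2696);P=C[(d>0)&(r<.06)&(Z>.088)&(Z<.100)]
A=np.c_[P[:,:2]-P[:,:2].mean(0),np.ones(len(P))];t=abs(P[:,2]-np.median(P[:,2]))<.003
print("plate z",np.median(P[:,2]),"tilt",np.degrees(np.linalg.lstsq(A[t],P[t,2],rcond=None)[0][:2]),cv2.minEnclosingCircle(P[t][:,:2].astype(np.float32)))
cv2.imwrite("pics/w9c.png",cv2.resize(p[0:230,180:440,::-1],None,fx=2.5,fy=2.5))
z=np.load("w7.npz");K,E=pose("wrist",dict(tool_rot=z["tr"],tcp_pos=z["tp"]));D=cloud(z["d"],K,E);g=cv2.cvtColor(z["p"],cv2.COLOR_RGB2GRAY)
for u,v in ((129,68),(67,148)):
    m=np.zeros(g.shape,np.uint8);m[v-28:v+28,u-28:u+28]=((D[...,2]>.0025)&(D[...,2]<.012)&(g<90))[v-28:v+28,u-28:u+28]
    q=D[m>0];print("washer",len(q),q.min(0),q.max(0),(q.min(0)+q.max(0))/2,np.median(q[:,2]))
E
```

```text
t: 27.62
tcp_pos: [0.499, -0.2706, 0.0974]
tool_rot: [-0.211, 0.978, -0.0, 0.0]
force: [-0.2, -0.4, -0.2]
finger_gap: 0.528
gripper_force: 0.0
t: 28.88
tcp_pos: [0.5531, -0.2451, 0.1942]
tool_rot: [-0.211, 0.977, 0.001, -0.001]
force: [-0.1, -0.8, -0.7]
finger_gap: 0.529
gripper_force: 0.0
[ 0.5531 -0.2451  0.1942]
plate z 0.09507037959572018 tilt [-0.0148 -0.0285] ((0.49880069494247437, -0.27015045285224915), 0.047704216092824936)
washer 600 [ 0.4109 -0.0296  0.0025] [ 0.438  -0.0019  0.0075] [ 0.4244 -0.0158  0.005 ] 0.005521438928318578
washer 511 [ 0.4999 -0.0853  0.0025] [ 0.5279 -0.055   0.0073] [ 0.5139 -0.0702  0.0049] 0.005598266689195719
```

View pics/w9c.png

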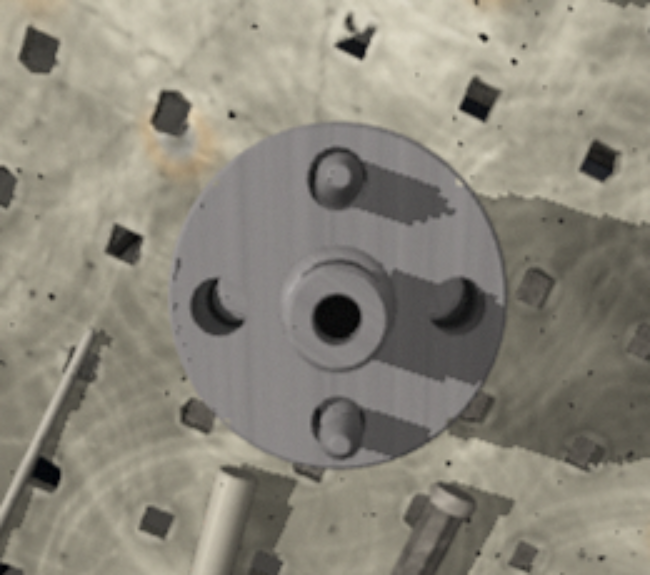

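The blank is seated, level and flush: plate top at 95 mm, tilt under 0.03°, both studs showing through at crop (338,178) and (338,430). Next is the first washer, at (0.514, -0.070).

```bash
python3 -m handwheel '[[[-0.18,0.88,0.2,0],[-0.18,0.88,0.2,0],[-0.18,0.88,0.3,0],[-0.18,0.88,0.3,0],[-0.18,0.88,0.3,0],[-0.18,0.88,0.3,0],[-0.18,0.88,0.3,0],[-0.18,0.88,0.3,0],[0,0,0,0],[0,0,0,0],[0,0,0,0]]]' 42
cat > wash.py <<'E'
from h import *
import sys
s,p,d=grab(sys.argv[1]);x,y=map(float,sys.argv[2:4]);K,E=pose("wrist",s);D=cloud(d,K,E);g=cv2.cvtColor(p,cv2.COLOR_RGB2GRAY)
m=((D[...,2]>.003)&(D[...,2]<.012)&(np.hypot(D[...,0]-x,D[...,1]-y)<.025)&(d>0)).astype(np.uint8)
c,_=cv2.findContours(m,cv2.RETR_EXTERNAL,cv2.CHAIN_APPROX_NONE);c=max(c,key=cv2.contourArea)
w=plane(c[:,0],.005,K,E)[:,:2].astype(np.float32);o,r=cv2.minEnclosingCircle(w);q=D[m>0];print("circ",o,r,"bbox mid",(q.min(0)+q.max(0))/2,q.max(0)-q.min(0),"zmed",np.median(q[:,2]))
M=R.from_quat(s["tool_rot"]).as_matrix();o=(np.array(o)+(q.min(0)+q.max(0))[:2]/2)/2;print(s["tcp_pos"],"tool units to go",M.T@(np.r_[o,-.002]-s["tcp_pos"])/.025)
E
python3 wash.py w10 .5139 -.0702
```

```text
t: 30.3
tcp_pos: [0.5146, -0.0713, 0.1404]
tool_rot: [-0.21, 0.978, -0.001, 0.001]
force: [0.2, 0.2, -0.2]
finger_gap: 0.49
gripper_force: 0.0
circ (0.5138471126556396, -0.07242562621831894) 0.01430781465023756 bbox mid [ 0.5142 -0.0725  0.0053] [0.028  0.0276 0.0043] zmed 0.005556291561848448
[ 0.5146 -0.0713  0.1404] tool units to go [ 0.0439 -0.0257  5.6959]
```

```bash
python3 -m handwheel '[[[0.04,-0.03,0.9,0],[0,0,0.9,0],[0,0,0.9,0],[0,0,0.9,0],[0,0,0.9,0],[0,0,0.6,0],[0,0,0.4,0],[0,0,0.18,0],[0,0,0,0],[0,0,0,0]]]'; python3 -m handwheel '[[[0,0,0,0],[0,0,0,0],[0,0,0,0],[0,0,0,0]]]' 24 30; python3 -m handwheel '[[[0,0,-0.2,0],[0,0,-0.8,0],[0,0,-1,0],[0,0,-1,0],[0,0,-1,0],[0,0,-1,0],[0,0,-1,0],[0,0,-1,0],[0,0,0,0],[0,0,0,0],[0,0,0,0]]]'
cat > inhand.py <<'E'
from h import *
import sys
s,p,d=grab(sys.argv[1]);T=camera_params("wrist");K,E=T["mtx"],T["hand_eye"];C=cloud(d,K,E);print(s["tcp_pos"],s["force"])
q=C[(d>0)&(d<.19)&(abs(C[...,1])<.0137)&(C[...,2]>-.03)&(C[...,2]<.012)&(abs(C[...,0])<.025)];print(len(q),"bbox",q.min(0),q.max(0));zt=np.percentile(q[:,2],[10,50,90]);print("z pct",zt)
A=np.c_[q[:,:2],np.ones(len(q))];t=abs(q[:,2]-zt[1])<.0025;print("tilt",np.degrees(np.linalg.lstsq(A[t],q[t,2],rcond=None)[0][:2]),"mid",(q[t].min(0)+q[t].max(0))/2,cv2.minEnclosingCircle(q[t][:,:2].astype(np.float32)))
cv2.imwrite(f"pics/{sys.argv[1]}c.png",cv2.resize(p[210:320,220:410,::-1],None,fx=3,fy=3))
E
python3 inhand.py w11
```

```text
t: 31.6
tcp_pos: [0.5136, -0.0717, -0.0015]
tool_rot: [-0.211, 0.978, -0.0, 0.0]
force: [-0.5, -0.4, 0.7]
finger_gap: 0.491
gripper_force: 0.0
t: 32.1
tcp_pos: [0.5141, -0.0715, -0.0]
tool_rot: [-0.21, 0.978, -0.001, 0.001]
force: [-0.5, 1.6, 12.5]
finger_gap: 0.304
gripper_force: 31.3
t: 33.48
tcp_pos: [0.5123, -0.0712, 0.1719]
tool_rot: [-0.211, 0.978, 0.001, -0.001]
force: [0.5, -0.6, 0.5]
finger_gap: 0.301
gripper_force: 29.5
[ 0.5123 -0.0712  0.1719] [ 0.4553 -0.6356  0.4929]
2871 bbox [-0.0139 -0.0137 -0.03  ] [ 0.0148  0.0137 -0.0003]
z pct [-0.0211 -0.0057 -0.0042]
tilt [0.3172 0.099 ] mid [ 0.0004 -0.     -0.0057] ((0.0016318722628057003, -0.00014156848192214966), 0.017070483416318893)
```

View pics/w11c.png

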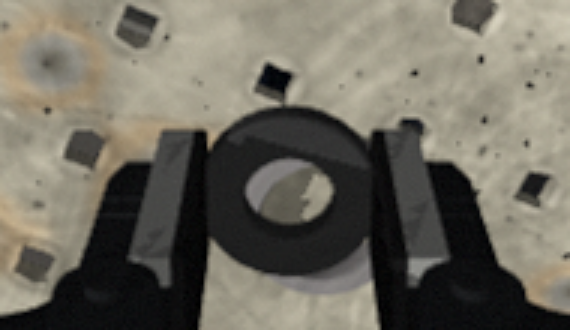

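The washer is held flat between the pads, bore at about crop (290,190). Its underside is level with the TCP. I'll carry it over stud_a.

```bash
python3 -m handwheel '[[[0.3,-0.87,0,0],[0.3,-0.87,0,0],[0.3,-0.87,0,0],[0.3,-0.87,0,0],[0.3,-0.87,0,0],[0.3,-0.87,0,0],[0.3,-0.87,0,0],[0.3,-0.87,0,0],[0,0,0.6,0],[0,0,0.4,0],[0,0,0,0],[0,0,0,0],[0,0,0,0]]]'
cat > go.py <<'E'
from h import *
import sys
t=np.array(list(map(float,sys.argv[1:4])));a=[]
for _ in range(4):
    s=sense();a.append(s["tcp_pos"]);snapshot("wrist")
M=R.from_quat(s["tool_rot"]).as_matrix();print(np.mean(a,0),np.ptp(a,0),"units",M.T@(t-np.mean(a,0))/.025,"yaw",R.from_quat(s["tool_rot"]).as_euler("ZYX",True)[0]+180)
E
python3 go.py .5291 -.2557 .095
```

```text
t: 35.15
tcp_pos: [0.5305, -0.2545, 0.1485]
tool_rot: [-0.211, 0.977, -0.0, 0.0]
force: [0.3, -0.9, 0.6]
finger_gap: 0.297
gripper_force: 29.5
[ 0.5304 -0.2546  0.1485] [0.0001 0.0003 0.0001] units [ 0.067  -0.0159  2.1394] yaw 24.32872464707242
```

```bash
python3 -m handwheel '[[[0.07,-0.02,0.4,0],[0,0,0.4,0],[0,0,0.3,0],[0,0,0.2,0],[0,0,0.1,0],[0,0,0,0],[0,0,0,0]]]'; python3 -m handwheel '[[[0,0,0.15,0],[0,0,0.15,0],[0,0,0.15,0],[0,0,0.1,0],[0,0,0,0],[0,0,0,0]]]'
```

```text
t: 36.22
tcp_pos: [0.529, -0.2561, 0.1133]
tool_rot: [-0.211, 0.978, -0.0, 0.0]
force: [0.4, -0.1, -0.3]
finger_gap: 0.301
gripper_force: 29.5
t: 36.98
tcp_pos: [0.5288, -0.256, 0.0993]
tool_rot: [-0.211, 0.978, -0.0, 0.0]
force: [-0.2, -0.0, 0.1]
finger_gap: 0.296
gripper_force: 29.5
```

```bash
python3 -m handwheel '[[[0,0,0.06,0],[0,0,0.06,0],[0,0,0.04,0],[0,0,0,0],[0,0,0,0]]]'; python3 -m handwheel '[[[0,0,0.03,0],[0,0,0,0],[0,0,0,0]]]'
```

```text
t: 37.6
tcp_pos: [0.5288, -0.256, 0.0953]
tool_rot: [-0.211, 0.978, -0.0, 0.0]
force: [-0.1, -0.1, -0.8]
finger_gap: 0.292
gripper_force: 29.5
t: 37.98
tcp_pos: [0.5288, -0.256, 0.0946]
tool_rot: [-0.211, 0.978, -0.0, 0.0]
force: [0.9, -0.0, -0.6]
finger_gap: 0.295
gripper_force: 29.6
```

```bash
python3 -m handwheel '[[[0,0,0,0],[0,0,0,0],[0,0,0,0]]]' 40; python3 -m handwheel '[[[0,0,-0.4,0],[0,0,-0.8,0],[0,0,-0.9,0],[0,0,-0.9,0],[0,0,-0.9,0],[0,0,0,0]]]'
python3 - <<'E'
from h import *
s,p,d=grab("w12");K,E=pose("wrist",s);C=cloud(d,K,E);Z=C[...,2];print(s["tcp_pos"])
r=np.hypot(C[...,0]-.5287,C[...,1]+.2559);P=C[(d>0)&(r<.0135)&(r>.0075)&(Z>.085)&(Z<.106)];print(len(P),"z",np.percentile(P[:,2],[10,50,90]))
t=abs(P[:,2]-np.median(P[:,2]))<.002;A=np.c_[P[:,:2]-P[:,:2].mean(0),np.ones(len(P))];print(np.degrees(np.linalg.lstsq(A[t],P[t,2],rcond=None)[0][:2]))
E
python3 go.py .4244 -.0158 .14
```

```text
t: 38.35
tcp_pos: [0.5287, -0.256, 0.0946]
tool_rot: [-0.211, 0.978, -0.0, -0.0]
force: [0.6, -0.6, -0.4]
finger_gap: 0.468
gripper_force: 0.0
t: 39.1
tcp_pos: [0.53, -0.2568, 0.1945]
tool_rot: [-0.211, 0.978, -0.002, 0.002]
force: [0.8, -0.2, -0.3]
finger_gap: 0.468
gripper_force: 0.0
[ 0.53   -0.2568  0.1945]
605 z [0.0992 0.1001 0.1009]
[-0.2937 -0.158 ]
[ 0.5285 -0.2558  0.1919] [0.0011 0.0007 0.002 ] units [-0.1599 10.4585  2.0957] yaw 24.310246979466115
```

The first washer lies flat with its top at 100 mm (expected 99.5). On to the second.

```bash
python3 -m handwheel '[[[-0.01,0.95,0,0],[-0.01,0.95,0,0],[-0.01,0.95,0.2,0],[-0.02,0.95,0.2,0],[-0.02,0.95,0.2,0],[-0.02,0.95,0.3,0],[-0.02,0.95,0.3,0],[-0.02,0.95,0.3,0],[-0.02,0.95,0.3,0],[-0.02,0.95,0.3,0],[0,0.95,0,0],[0,0,0,0],[0,0,0,0],[0,0,0,0]]]' 42
python3 wash.py w13 .4244 -.0158
```

```text
t: 41.1
tcp_pos: [0.426, -0.0171, 0.1396]
tool_rot: [-0.21, 0.978, -0.0, 0.0]
force: [0.3, 0.3, 0.5]
finger_gap: 0.492
gripper_force: 0.0
circ (0.424431711435318, -0.016505837440490723) 0.014285708777606487 bbox mid [ 0.4245 -0.0165  0.0054] [0.0279 0.0277 0.0046] zmed 0.0055065703733341576
[ 0.426  -0.0171  0.1396] tool units to go [0.0507 0.0511 5.6638]
```

```bash
python3 -m handwheel '[[[0.05,0.05,0.9,0],[0,0,0.9,0],[0,0,0.9,0],[0,0,0.9,0],[0,0,0.9,0],[0,0,0.6,0],[0,0,0.4,0],[0,0,0.11,0],[0,0,0,0],[0,0,0,0]]]'; python3 -m handwheel '[[[0,0,0,0],[0,0,0,0],[0,0,0,0],[0,0,0,0]]]' 24 30; python3 -m handwheel '[[[0,0,-0.2,0],[0,0,-0.8,0],[0,0,-1,0],[0,0,-1,0],[0,0,-1,0],[0,0,-1,0],[0,0,-1,0],[0,0,-1,0],[0,0,0,0],[0,0,0,0],[0,0,0,0]]]'
python3 inhand.py w14; python3 go.py .4687 -.283 .1485
```

```text
t: 42.4
tcp_pos: [0.4237, -0.0156, -0.0002]
tool_rot: [-0.211, 0.978, -0.0, 0.0]
force: [-0.0, -0.0, -0.3]
finger_gap: 0.493
gripper_force: 0.0
t: 42.9
tcp_pos: [0.4237, -0.0156, 0.0]
tool_rot: [-0.211, 0.978, -0.0, 0.001]
force: [0.2, 0.8, 5.8]
finger_gap: 0.3
gripper_force: 29.7
t: 44.28
tcp_pos: [0.4226, -0.0153, 0.1734]
tool_rot: [-0.211, 0.978, 0.001, -0.001]
force: [0.1, 0.1, -0.1]
finger_gap: 0.297
gripper_force: 29.5
[ 0.4226 -0.0153  0.1734] [ 0.1343  0.0503 -0.1498]
2858 bbox [-0.0146 -0.0137 -0.03  ] [0.0138 0.0137 0.    ]
z pct [-0.021  -0.0056 -0.0039]
tilt [ 0.158 -0.191] mid [-0.0004 -0.     -0.0056] ((0.0008153335656970739, -5.306424282025546e-05), 0.01763889752328396)
[ 0.4229 -0.0154  0.1736] [0.0004 0.0001 0.0003] units [  2.7358 -10.5108   0.9954] yaw 24.309267184339376
```

```bash
python3 -m handwheel '[[[0.25,-0.95,0,0],[0.25,-0.95,0,0],[0.25,-0.95,0,0],[0.25,-0.95,0,0],[0.25,-0.95,0,0],[0.25,-0.95,0,0],[0.25,-0.95,0,0],[0.25,-0.95,0,0],[0.25,-0.95,0,0],[0.25,-0.95,0,0],[0.24,-1,0,0],[0,0,0.6,0],[0,0,0.4,0],[0,0,0,0],[0,0,0,0],[0,0,0,0]]]'
python3 go.py .4683 -.2832 .095
```

```text
t: 46.52
tcp_pos: [0.4693, -0.2827, 0.1497]
tool_rot: [-0.211, 0.978, -0.0, 0.0]
force: [-0.4, -0.3, -0.4]
finger_gap: 0.294
gripper_force: 29.6
[ 0.4693 -0.2828  0.1497] [0.0001 0.0002 0.    ] units [0.043  0.0036 2.1885] yaw 24.328471765155456
```

```bash
python3 -m handwheel '[[[0.04,0,0.4,0],[0,0,0.4,0],[0,0,0.3,0],[0,0,0.2,0],[0,0,0.1,0],[0,0,0,0],[0,0,0,0]]]'; python3 -m handwheel '[[[0,0,0.15,0],[0,0,0.15,0],[0,0,0.15,0],[0,0,0.15,0],[0,0,0,0],[0,0,0,0]]]';python3 -m handwheel '[[[0,0,0.06,0],[0,0,0.06,0],[0,0,0.03,0],[0,0,0,0],[0,0,0,0]]]'
```

```text
t: 47.6
tcp_pos: [0.4683, -0.2835, 0.1145]
tool_rot: [-0.211, 0.978, -0.0, 0.0]
force: [-1.1, -0.5, -1.2]
finger_gap: 0.296
gripper_force: 29.6
t: 48.35
tcp_pos: [0.4682, -0.2834, 0.0993]
tool_rot: [-0.211, 0.978, -0.0, 0.0]
force: [-0.4, 0.1, -0.8]
finger_gap: 0.3
gripper_force: 29.6
t: 48.98
tcp_pos: [0.4682, -0.2834, 0.0956]
tool_rot: [-0.211, 0.978, -0.0, 0.0]
force: [-0.1, 0.4, -0.3]
finger_gap: 0.294
gripper_force: 29.6
```

```bash
python3 -m handwheel '[[[0,0,0.03,0],[0,0,0,0],[0,0,0,0]]]'; python3 -m handwheel '[[[0,0,0,0],[0,0,0,0],[0,0,0,0]]]' 40; python3 -m handwheel '[[[0,0,-0.4,0],[0,0,-0.8,0],[0,0,-0.9,0],[0,0,-0.9,0],[0,0,-0.9,0],[-0.9,0,0,0],[-0.9,0,0,0],[-0.9,0,0,0],[-0.9,0,0,0],[0,0,0,0],[0,0,0,0],[0,0,0,0]]]'
python3 - <<'E'
from h import *
s,p,d=grab("w15");K,E=pose("wrist",s);C=cloud(d,K,E);Z=C[...,2];print(s["tcp_pos"],s["force"])
for x,y in ((.5287,-.2559),(.4687,-.283)):
    r=np.hypot(C[...,0]-x,C[...,1]-y);P=C[(d>0)&(r<.0135)&(r>.0075)&(Z>.085)&(Z<.106)];t=abs(P[:,2]-np.median(P[:,2]))<.002;A=np.c_[P[:,:2]-P[:,:2].mean(0),np.ones(len(P))]
    print(len(P),"z",np.percentile(P[:,2],[10,50,90]),"tilt",np.degrees(np.linalg.lstsq(A[t],P[t,2],rcond=None)[0][:2]))
r=np.hypot(C[...,0]-.4986,C[...,1]+.2696);P=C[(d>0)&(r<.046)&(r>.016)&(abs(Z-.095)<.002)];A=np.c_[P[:,:2],np.ones(len(P))];print("plate",np.median(P[:,2]),np.degrees(np.linalg.lstsq(A,P[:,2],rcond=None)[0][:2]))
x0,y0=np.int32(proj([.4986,-.2696,.1],K,E)[0]);a,b=max(0,y0-90),x0-110;cv2.imwrite("pics/w15c.png",cv2.resize(p[a:a+180,b:b+220,::-1],None,fx=3,fy=3))
E
```

```text
t: 49.35
tcp_pos: [0.4682, -0.2834, 0.0948]
tool_rot: [-0.211, 0.978, -0.0, 0.0]
force: [0.2, 0.8, -0.5]
finger_gap: 0.297
gripper_force: 29.6
t: 49.72
tcp_pos: [0.4682, -0.2834, 0.0949]
tool_rot: [-0.211, 0.978, -0.0, 0.0]
force: [-0.2, -0.2, -0.6]
finger_gap: 0.469
gripper_force: 0.0
t: 51.22
tcp_pos: [0.5494, -0.2464, 0.1921]
tool_rot: [-0.21, 0.978, 0.0, -0.0]
force: [0.9, -0.6, 0.5]
finger_gap: 0.466
gripper_force: 0.0
[ 0.5494 -0.2464  0.1921] [ 0.9053 -0.6058  0.5376]
706 z [0.0992 0.1    0.1009] tilt [-0.0184 -0.1327]
995 z [0.0992 0.1001 0.101 ] tilt [-0.0208  0.0828]
plate 0.09510182717541546 [-0.0016 -0.0233]
```

View pics/w15c.png

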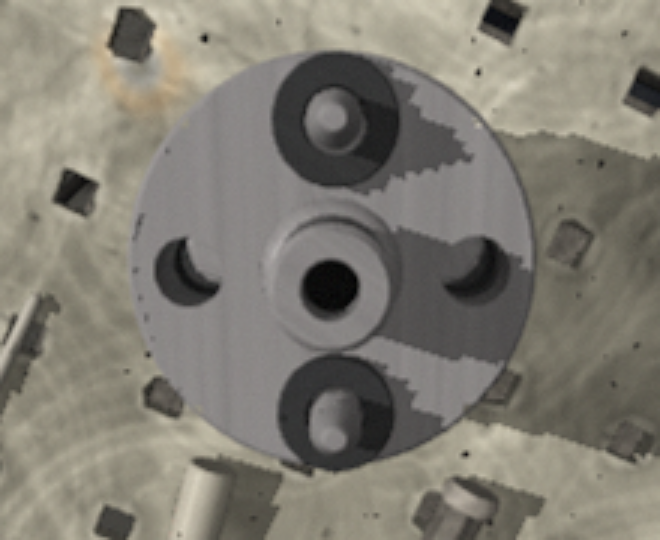

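The picture shows both washers flat around their studs at crop (335,118) and (336,412), tops at 100 mm, on a level blank. The gripper is clear, so I'm handing in.

```bash
python3 -c "
from station import *
print(sign_off())"
```

```text
the job is handed in; nothing more can be done
None
```

The spool is closed and handed in at about 51 s: the small ring is in the groove, the blank sits level over both studs, and one washer lies flat on each stud; I did not touch the large ring, marker or chisel.

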